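# Seat the notched great wheel on the keyed stand

## Robot

A 6-joint arm with a two-finger parallel gripper is mounted at the origin on the work surface. World frame = base frame: x ahead of the robot, y to its left, z up, the work surface at z = 0. Lengths are in m, angles in rad, forces in N, time in s.
With the tool pointing down it reaches from about 0.35 to 0.975 m from the base axis. Payload 4.9 kg.
Tool frame: the origin (TCP) lies between the finger pads; the fingertips stand 22 mm ahead of it and the grasp point (between the pads) lies 3 mm ahead of it; z points along the fingers, y is the line along which they close (so a half turn about z gives the same grasp; the last joint's range is limited). The gripper opens to 85 mm and grips with 20 to 120 N. Pads are 22 mm wide; open, the fingers measure 114 mm over their backs; the gripper's body (76 mm by 85 mm) begins 54 mm behind the grasp point. The pads swing forward as they close: fully open they stand 13 mm farther back than shut.
Start: joints at [1.022, 0.053, 1.613, -0, 1.476, -0.119], TCP at [0.26, 0.568, 0.253] pointing down, gripper open.
Joint ranges: [-3.01, 3.01], [-1.01, 2.22], [0.06, 2.58], [-1.02, 4.17], [0.09, 2.62], [-3.14, 3.14]. Speed limits (rad/s): [2.57, 2.57, 3.14, 3.14, 3.14, 3.14].

## Interface

Orientations are given as a unit quaternion [w, x, y, z].
In Python, from plant import state, grab_frame, get_calibration, job_done, recognise, regions_of gives the robot as it stands.
- The arm moves only by the tool apply_moves, never from a script. Its argument "targets" is a list of rows, each an object with "translation": the shift along the tool's x, y, z normalised to -1 to 1, where 1 is 100 mm, a list of three; "twist": the turn about the tool's z normalised to -1 to 1, where 1 is 0.1 rad; "hand": the opening, from 0 (shut) to 1 (fully open). A call has 1 to 8 rows; each row shifts and turns the commanded pose from where the row before left it, along the tool's axes as they then stand; what a row does not reach is not made up. A row lasts 1/10 s, in which the tool goes at most 50 mm and 8.59 degrees, less where a joint would pass 70% of its speed; a pose out of reach is approached as far as the arm can. A call with a number of a shift or a turn outside -1 to 1 is refused whole. A call with a gripper value outside its range is refused whole. The fingers move at their own pace and stop on an object; the grip force is fixed at half the most. Time passes only in rows, so rows that do not move let the fingers close. It gives the time, the measured TCP pose, the force, the opening and the grip force at its end, in the units of the state.
- state(): the state, without advancing time (a new reading comes with each control period).
- grab_frame(name): name is "scene" or "top" or "wrist"; returns the picture (480x640x3 uint8, red, green, blue); there is no depth.
- get_calibration(name): a dict with "camera_matrix" (3x3 intrinsics, pixels), "pose" (4x4, takes a point from camera to world coordinates). Camera axes: x right, y up, looking along -z (the intrinsics and any distortion apply to the point x, -y, -z); pixel columns grow to the right and rows downward; lengths in m; the calibration is good to about 2 mm. A picture is of the moment at which its call begins: read the wrist's pose just before it. get_calibration takes no time and is no camera call; for the wrist camera it gives the pose at the moment of the call.
- job_done(): hands the job in; it is judged then, once.
Trained networks look in the newest picture that a camera, given by its name, has taken for a name from the list of things; names that differ only in an ending like _2 or _b are one class to them, and where a whole thing is asked for, a point or a joint stands for the part that bears it (a point fixed in the world has none). Each returns a list of dicts, best first, with "score" (0 to 1); they miss things now and then, are a little off and sometimes report something else, mostly with a low value. They report only what shows in the picture. A call takes as long as a camera call. They do not tell look-alikes from the thing itself.
- recognise(camera, query): "point" ([x, y, z] in m, in world coordinates, good to about 4 mm: the middle of the surface that is visible of it).
- regions_of(camera, query): "pixels" (480x640 bool, what is visible of it).
The state is a dict: "time": time; "joint_pos": joint angles; "joint_vel": joint speeds; "joint_efforts": joint torques, N m; "tool_pos": TCP position; "tool_rot": TCP orientation; "contact_force": force on the tool from outside, world axes, zero at the start; "ft_torque": the same for the moment, N m; "gripper_width": opening from 0.0 (shut) to 1.0 (fully open); "grasp_force": force on a finger pad.
Only numpy, scipy, OpenCV 4.12 (cv2) and the standard library are available. Lean on these libraries where they do the work, as an engineer would, in place of code of your own. Each camera call takes 0.05 s, during which the arm holds its last target. There are 200 camera calls.

## Task

Pick up the brass wheel with the single notch in its rim by its barrel, put it over the spindle of the keyed assembly stand and, pressing lightly, turn it until the notch finds the stand's key and the wheel drops fully home, flat on the stand; then let go of it. Do not force it: never press the wheel on the stand with more than about 15 N. Leave the other parts where they lie.

Things in the scene. Friction and masses are not known exactly. Their poses are not given: they have to be found in the camera images.
- wheel: notched brass wheel, 0.5 kg, flat on the slab, barrel up: toothed disc 96 mm across, 8 mm thick; on it a round barrel 30 mm across, from 8 to 50 mm height; a 15 mm bore goes through both. One 12 mm wide notch is cut through the disc, open at the rim, its floor 24 mm from the axis. Origin on the axis at the underside, z up, x towards the notch.
- wheel_grip (a point): point on the wheel's axis inside the barrel, 36 mm above the wheel's underside, a good height to grip the barrel (any direction round it); axes as the wheel's
- stand: keyed assembly stand, steel, fixed: round foot 124 mm across; above it a level sprung platform with a clamped ring 96 mm across, whose top is the wheel's seat; one upright key on the ring, 8 mm wide, 28 to 42 mm from the axis, 10 mm above the seat; spindle in the middle. Origin under the foot on the axis, z up, x: middle of the key's range.
- stand_seat (a point): point on the spindle axis at the seat, 38 mm above the slab, where the seated wheel's origin comes to lie; axes as the stand's. The key stands within 0.5 rad either side of x; this angle is not measured, it must be felt or seen. Seat and key together give downward on a spring: about 6.5 N to start, then 0.8 N per mm, stop at 12 mm. A wheel resting on the key is 10 mm too high.
- spindle_top (a point): top of the stand's upright spindle, 40 mm above the seat; the spindle is 11 mm across, its top 7 mm tapered to 5 mm across
- plain_wheel: bystander: a larger brass wheel without a notch, 112 mm across, 7 mm thick, with a thin arbor up to 39 mm height; origin at the centre of its underside. It and the notched wheel may have swapped places.
- crest: bystander: carved oak-leaf crest lying flat, about 60 x 150 x 22 mm; origin at the centre of its underside
- pipe_long: bystander: walnut whistle pipe lying along its y axis, 32 x 140 x 46 mm; origin at the centre of its underside
- pipe_short: bystander: walnut whistle pipe lying along its y axis, 32 x 115 x 46 mm; origin at the centre of its underside
- screwdriver: bystander: screwdriver 170 mm long lying along its x axis near the slab's front edge; origin under its middle
- finial: bystander: turned walnut finial standing upright, 24 mm across, 42 mm high; origin at the centre of its underside
- jar: bystander: amber glass jar, 56 mm across, 75 mm high; origin at the centre of its underside
Mind the look-alikes: they are no part of the job. What is shaped like the wheel but red is not meant.

How it is judged:
On the way, in this order (a step that is already met when the one before it is completed fails the run):
1. the notched wheel is lifted clear of the slab (height (world z) of wheel above 0.06 m), for 0.2 s.
2. the wheel is on the spindle (horizontal distance between wheel and stand_seat below 0.005 m and z of wheel in the frame of stand_seat below 0.03 m), for 0.1 s.
At the end, for the whole second after the job is handed in: The notched wheel lies still on the stand's seat, notch over the key: its underside within 3 mm of the seat's height, within 4 mm of the spindle axis and level within 0.06 rad (horizontal distance between wheel and stand_seat below 0.004 m and z of wheel in the frame of stand_seat below 0.003 m and angle between wheel's own z axis and vertical below 0.06 rad and linear speed of wheel below 0.02 m/s and angular speed of wheel below 0.1 rad/s); the robot touches nothing.
It fails at once if the wheel is pressed on the stand with more than 25 N (contact force between wheel and stand above 25 N).
It fails at once if another part is shifted by more than 30 mm (distance of any of plain_wheel, crest, pipe_long, pipe_short, screwdriver, finial, jar from where it was at the start of the episode above 0.03 m).
It also fails if it takes over 64 s, if anything falls off the work surface, if the arm or the gripper's body presses on something with over 40 N, if the wrist force passes 120 N, or if a joint passes its speed limit or range.

## Working session

There is one attempt and no reset: what is moved stays moved. The work goes in short steps, Python scripts to look and compute and a tool call to move; the robot and the scene stay as the last step left them, time stands still between calls to the robot, and variables do not carry over. Pictures are saved under pics/ and viewed, at most 10 in all, crops included, and the job is handed in when it is done.

Besides the shell and the picture viewer there is one more tool, called after "Emit:" as name(argument=value, ...), one argument or row to a line, values as JSON. apply_moves: Moves the arm, as the interface text tells. Its arguments: {"type":"object","properties":{"targets":{"type":"array"}},"required":["targets"]}

```bash
mkdir -p pics; ls
python3 - <<'E'
from plant import *
import cv2,numpy as np
s=state();print(s)
for c in("top","scene"):
    f=grab_frame(c);cv2.imwrite(f"pics/{c}0.png",f[:,:,::-1])
    for q in("wheel","stand","spindle_top","plain_wheel"):
        print(c,q,[(np.round(d["point"],3).tolist(),round(d["score"],2)) for d in recognise(c,q)][:4])
E
```

```text
pics
{'time': 0.0, 'joint_pos': array([ 1.02199830e+00,  5.33669968e-02,  1.61428274e+00, -1.20676460e-05,
        1.47598697e+00, -1.18980945e-01]), 'joint_vel': array([ 0.00075915, -0.00036745, -0.00050848, -0.00201262,  0.00088019,
       -0.00256975]), 'joint_efforts': array([-4.65960093e-04, -3.93679333e+01, -3.70178461e+01, -6.40105850e-05,
        6.89520588e-03,  1.00710889e-05]), 'tool_pos': array([0.26013229, 0.56766499, 0.25206341]), 'tool_rot': array([-3.29264691e-04,  2.13257400e-01,  9.76995515e-01, -9.67554462e-04]), 'contact_force': array([-0.96354328, -0.06127727,  0.12829706]), 'ft_torque': array([-0.00057301,  0.03454702,  0.03667903]), 'grasp_force': 0.0, 'gripper_width': 0.9974125636998002}
top wheel [([0.52, 0.058, 0.028], 0.96), ([0.238, 0.272, 0.006], 0.77), ([0.517, -0.2, 0.06], 0.38)]
top stand [([0.517, -0.196, 0.057], 0.82), ([0.4, -0.069, 0.053], 0.35)]
top spindle_top [([0.513, -0.202, 0.056], 0.85), ([0.382, 0.134, 0.039], 0.65)]
top plain_wheel [([0.484, 0.282, 0.024], 0.68), ([0.757, -0.009, 0.053], 0.41)]
scene wheel [([0.222, -0.255, 0.01], 0.87), ([0.53, 0.069, 0.027], 0.83), ([0.243, 0.284, 0.009], 0.64)]
scene stand [([0.528, -0.182, 0.062], 0.9)]
scene spindle_top [([0.528, -0.185, 0.056], 0.91)]
scene plain_wheel [([0.488, 0.282, 0.028], 0.93)]
```

View pics/top0.png

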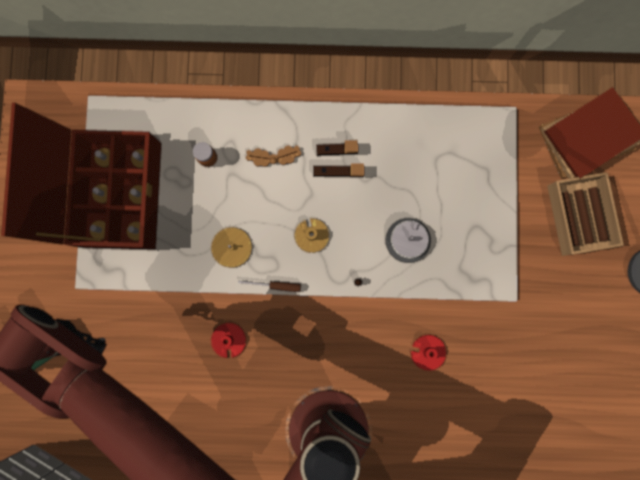

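View pics/scene0.png

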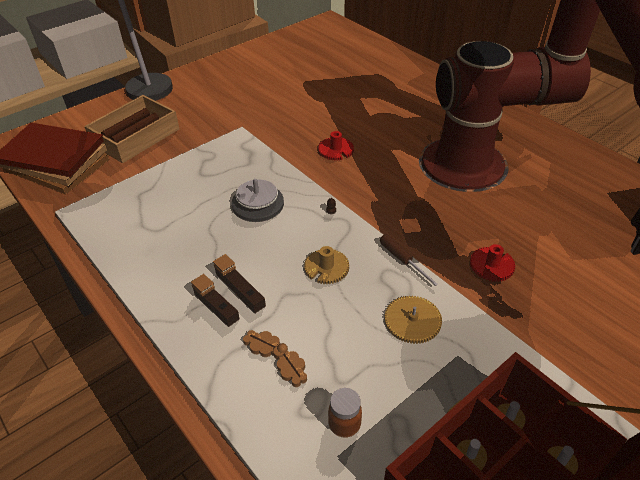

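Top view: the notched wheel is at (312,236), the plain wheel at (232,247) and the stand at (409,240). The red decoys lie off the slab. I'll move above the wheel for a closer look.

Emit:
apply_moves(
  targets=[
    {"translation": [-0.376, -0.298, 0], "twist": 0, "hand": 1},
    {"translation": [-0.376, -0.298, 0], "twist": 0, "hand": 1},
    {"translation": [-0.376, -0.298, 0], "twist": 0, "hand": 1},
    {"translation": [-0.376, -0.298, 0], "twist": 0, "hand": 1},
    {"translation": [-0.376, -0.298, 0], "twist": 0, "hand": 1},
    {"translation": [-0.376, -0.298, 0], "twist": 0, "hand": 1},
    {"translation": [-0.376, -0.298, 0], "twist": 0, "hand": 1},
    {"translation": [-0.376, -0.298, 0], "twist": 0, "hand": 1},
  ],
)

```text
time: 1.3
tool_pos: [0.4351, 0.2243, 0.2537]
tool_rot: [0.0, 0.213, 0.977, 0.0]
contact_force: [0.5, 0.4, 0.4]
gripper_width: 0.996
grasp_force: 0.0
```

Emit:
apply_moves(
  targets=[
    {"translation": [-0.376, -0.298, 0], "twist": 0, "hand": 1},
    {"translation": [-0.376, -0.298, 0], "twist": 0, "hand": 1},
    {"translation": [-0.376, -0.298, 0], "twist": 0, "hand": 1},
    {"translation": [-0.2, -0.15, 0], "twist": 0, "hand": 1},
    {"translation": [0, 0, 0], "twist": 0, "hand": 1},
    {"translation": [0, 0, 0], "twist": 0, "hand": 1},
  ],
)

```text
time: 1.9
tool_pos: [0.5117, 0.0757, 0.2533]
tool_rot: [-0.0, 0.214, 0.977, 0.0]
contact_force: [-0.7, -0.2, -0.4]
gripper_width: 0.998
grasp_force: 0.0
```

```bash
cat > h.py <<'E'
from plant import *
import cv2,numpy as np
from scipy.spatial.transform import Rotation as Ro
def rot(s): return Ro.from_quat(np.roll(s["tool_rot"],-1)).as_matrix()
def back(c,px,z):  # pixels (n,2) -> world points on plane z
    K=np.array(c["camera_matrix"]);T=np.array(c["pose"])
    p=np.atleast_2d(px).astype(float)
    if c.get("distortion") is not None: print("dist!",c["distortion"])
    r=np.c_[(p[:,0]-K[0,2])/K[0,0],-(p[:,1]-K[1,2])/K[1,1],-np.ones(len(p))]@T[:3,:3].T
    return T[:3,3]+r*((z-T[2,3])/r[:,2])[:,None]
def proj(c,X):
    K=np.array(c["camera_matrix"]);T=np.array(c["pose"])
    q=(np.atleast_2d(X)-T[:3,3])@T[:3,:3];q=q*[1,-1,-1]
    q=q@K.T; return q[:,:2]/q[:,2:]
E
python3 - <<'E'
from h import *
s=state();print(s["time"],s["tool_pos"],s["joint_pos"],s["contact_force"])
c=get_calibration("wrist");f=grab_frame("wrist");cv2.imwrite("pics/w1.png",f[:,:,::-1]);print(c, rot(s))
for q in("wheel","stand"):
    print(q,[(np.round(d["point"],3).tolist(),round(d["score"],2)) for d in recognise("wrist",q)][:4])
E
```

```text
1.9 [0.5117228  0.0756518  0.25330593] [ 2.59743499e-03 -2.08457016e-01  1.85963527e+00  4.76785428e-04
  1.49074505e+00 -1.13727384e+00] [-0.68735053 -0.23230941 -0.43253284]
{'camera_matrix': array([[377.87039042,   0.        , 317.31783701],
       [  0.        , 377.87039042, 244.04276358],
       [  0.        ,   0.        ,   1.        ]]), 'pose': array([[ 4.17356938e-01, -8.65097342e-01, -2.78244092e-01,
         4.41500861e-01],
       [ 9.08742461e-01,  3.97504325e-01,  1.27190610e-01,
         1.09392423e-01],
       [ 5.70971707e-04, -3.05936104e-01,  9.52051876e-01,
         3.74660725e-01],
       [ 0.00000000e+00,  0.00000000e+00,  0.00000000e+00,
         1.00000000e+00]])} [[-9.08563692e-01  4.17746224e-01 -3.31868488e-04]
 [ 4.17746057e-01  9.08563705e-01  4.74398150e-04]
 [ 4.99701699e-04  2.92384182e-04 -9.99999832e-01]]
wheel [([0.518, 0.062, 0.027], 0.93)]
stand [([0.514, -0.187, 0.058], 0.9)]
```

View pics/w1.png

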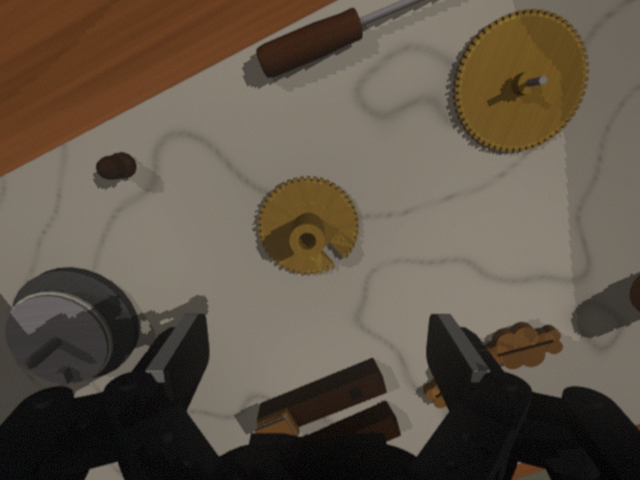

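The notched wheel's disc is centred near (307,226), with its notch at about (332,258), lower right. The stand is at (70,330), partly in view. I'll measure the wheel, then take a close view of the stand.

```bash
cat >> h.py <<'E'
def wheel_fit(c,m,z,R=0.048):
    from scipy.optimize import least_squares
    m=cv2.morphologyEx(m.astype(np.uint8),cv2.MORPH_OPEN,np.ones((3,3)))
    ct=max(cv2.findContours(m,cv2.RETR_EXTERNAL,cv2.CHAIN_APPROX_NONE)[0],key=cv2.contourArea)[:,0]
    P=back(c,ct,z)[:,:2]
    r=least_squares(lambda v:np.hypot(*(P-v[:2]).T)-v[2],[*P.mean(0),R],loss="soft_l1",f_scale=.001).x
    a=np.linspace(-np.pi,np.pi,721)[:-1];prof=[]
    for ang in a:
        rr=np.linspace(.028,.044,17)
        X=np.c_[r[0]+rr*np.cos(ang),r[1]+rr*np.sin(ang),0*rr+z]
        uv=np.round(proj(c,X)).astype(int);prof.append(1-m[uv[:,1].clip(0,479),uv[:,0].clip(0,639)].mean())
    return r,a,np.array(prof)
E
python3 - <<'E'
from h import *
c=get_calibration("wrist");f=grab_frame("wrist")
g=regions_of("wrist","wheel")
for d in g[:2]:
    print(d["score"],d["pixels"].sum())
    r,a,p=wheel_fit(c,d["pixels"],.008);print(r)
    k=p>.3;print(a[k][[0,-1]] if k.any() else None,"mean",np.angle((p[k]*np.exp(1j*a[k])).sum()))
    # brightness-based check
    z=.008;G=f.max(2);pr=[]
    for ang in a:
        rr=np.linspace(.027,.045,17);uv=np.round(proj(c,np.c_[r[0]+rr*np.cos(ang),r[1]+rr*np.sin(ang),0*rr+z])).astype(int)
        px=f[uv[:,1],uv[:,0]].astype(int);pr.append((px[:,0]-px[:,2]).mean())
    pr=np.array(pr);print("saturation min",np.c_[a,pr][np.argsort(pr)[:24]].round(2).tolist())
    break
E
```

Emit:
apply_moves(
  targets=[
    {"translation": [-0.17, -0.38, 0], "twist": 0, "hand": 1},
    {"translation": [-0.17, -0.38, 0], "twist": 0, "hand": 1},
    {"translation": [-0.17, -0.38, 0], "twist": 0, "hand": 1},
    {"translation": [-0.17, -0.38, 0], "twist": 0, "hand": 1},
    {"translation": [-0.17, -0.38, 0], "twist": 0, "hand": 1},
    {"translation": [-0.17, -0.38, 0], "twist": 0, "hand": 1},
    {"translation": [0, 0, 0], "twist": 0, "hand": 1},
    {"translation": [0, 0, 0], "twist": 0, "hand": 1},
  ],
)

```text
time: 2.95
tool_pos: [0.5094, -0.1738, 0.2532]
tool_rot: [-0.0, 0.214, 0.977, 0.0]
contact_force: [-0.7, 0.8, 0.1]
gripper_width: 0.996
grasp_force: 0.0
```

Run:
```python
from h import *
s=state();print(s["time"],s["tool_pos"],s["joint_pos"])
c=get_calibration("wrist");f=grab_frame("wrist");np.savez("stand.npz",f=f,K=c["camera_matrix"],T=c["pose"])
pt=recognise("wrist","stand")[0]["point"];print(pt,[d["point"] for d in recognise("wrist","spindle_top")])
u=proj(c,pt)[0];print(u)
x0,y0=(u-100).astype(int).clip(0);cr=f[y0:y0+200,x0:x0+200];print(x0,y0)
cv2.imwrite("pics/st.png",cv2.resize(cr,None,fx=3,fy=3,interpolation=2)[:,:,::-1])
```

```text
2.95 [ 0.50942282 -0.17376608  0.25324757] [-4.67286840e-01 -1.55488472e-01  1.81357844e+00  5.46577447e-04
  1.48395199e+00 -1.60759034e+00]
[0.5101, -0.1962, 0.0596] [[0.5104, -0.1966, 0.0571]]
[292.22890021 229.32983869]
192 129
```

View pics/st.png

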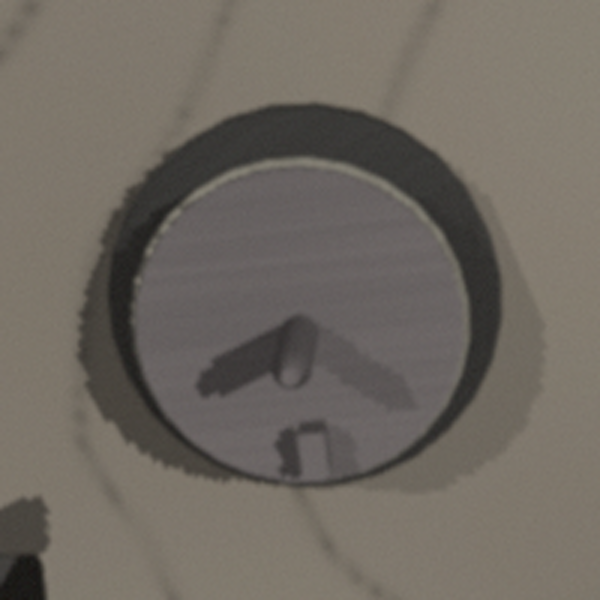

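The stand view is crop scale 3 with offset (192,129). The ring edges are at x 133 to 470 and y 157 to 487, the spindle base is near (300,322), and the key's top face is centred near (315,455).

Run:
```python
from h import *
d=np.load("stand.npz");c=dict(camera_matrix=d["K"],pose=d["T"])
F=lambda p:np.array(p)/3+[192-.33,129-.33]
for slab in(0,.006):
    e=back(c,F([[133,322],[470,322],[301,157],[301,487]]),.038+slab)
    cen=(e[0]+e[1])/2; cen2=(e[2]+e[3])/2
    k=back(c,F([[300,432],[327,432],[330,478],[302,480]]),.048+slab)
    print("diam",np.linalg.norm(e[0]-e[1]),np.linalg.norm(e[2]-e[3]),"cen",e.mean(0),cen,cen2)
    f=back(c,F([[108,290],[500,290],[305,103]]),.0+slab+.02);print("foot w",np.linalg.norm(f[0]-f[1]))
    sp=back(c,F([[291,378]]),.078+slab);print("spindle top",sp)
    km=k.mean(0)-e.mean(0);print("key r",np.linalg.norm(km[:2]),"ang",np.arctan2(km[1],km[0]),"edges",np.linalg.norm(k[0]-k[1]),np.linalg.norm(k[1]-k[2]))
    v=(k[2]-k[1])+(k[3]-k[0]);print("key dir",np.arctan2(v[1],v[0]))
```

```text
diam 0.1043811341709077 0.10689323516393297 cen [ 0.52182183 -0.20350743  0.038     ] [ 0.52073775 -0.20289322  0.038     ] [ 0.52290591 -0.20412163  0.038     ]
foot w 0.12676766484466523
spindle top [[ 0.52441415 -0.20513495  0.078     ]]
key r 0.03953480405337358 ang -0.32775261283103707 edges 0.008373972055088824 0.015586351584976867
key dir -0.3978959618431838
diam 0.10252051043307288 0.1049878325033878 cen [ 0.52034828 -0.20237675  0.044     ] [ 0.51928352 -0.2017735   0.044     ] [ 0.52141304 -0.20298001  0.044     ]
foot w 0.12462269867558574
spindle top [[ 0.52268944 -0.20381887  0.084     ]]
key r 0.03875465104345393 ang -0.327281637400156 edges 0.008220133225790852 0.015300013624318983
key dir -0.3978959618431851
```

Emit:
apply_moves(
  targets=[
    {"translation": [0.16, 0.38, 0.2], "twist": 0, "hand": 1},
    {"translation": [0.16, 0.38, 0.2], "twist": 0, "hand": 1},
    {"translation": [0.16, 0.38, 0.2], "twist": 0, "hand": 1},
    {"translation": [0.16, 0.38, 0.1], "twist": 0, "hand": 1},
    {"translation": [0.16, 0.38, 0], "twist": 0, "hand": 1},
    {"translation": [0.14, 0.32, 0], "twist": 0, "hand": 1},
    {"translation": [0, 0, 0], "twist": 0, "hand": 1},
    {"translation": [0, 0, 0], "twist": 0, "hand": 1},
  ],
)

```text
time: 3.9
tool_pos: [0.5161, 0.0685, 0.1834]
tool_rot: [0.0, 0.211, 0.977, -0.0]
contact_force: [0.4, -0.9, 0.2]
gripper_width: 1.0
grasp_force: 0.0
```

Run:
```python
from h import *
s=state();print(s["time"],s["tool_pos"],s["joint_pos"])
c=get_calibration("wrist");f=grab_frame("wrist")
h=cv2.cvtColor(f,cv2.COLOR_RGB2HSV);m=((h[...,0]>15)&(h[...,0]<32)&(h[...,1]>130)).astype(np.uint8)
n,l,st,ce=cv2.connectedComponentsWithStats(m);w0=proj(c,[.518,.062,.008])[0];print(w0)
big=[i for i in range(1,n) if st[i,4]>1500];i=min(big,key=lambda i:np.hypot(*(ce[i]-w0)));print(st[i],ce[i])
mm=(l==i)
for z in(.008,.014):
    r,a,p=wheel_fit(c,mm,z);k=p>.35;print(z,r,"notch",a[k][[0,-1]],"mean",np.angle((p[k]*np.exp(1j*a[k])).sum()),k.sum())
x0,y0=(w0-120).astype(int).clip(0);cr=np.hstack([f[y0:y0+240,x0:x0+240],np.repeat(mm[y0:y0+240,x0:x0+240,None]*255,3,2).astype(np.uint8)]);print(x0,y0)
cr=cv2.resize(cr,(800,400))
cv2.imwrite("pics/wh.png",cr[:,:,::-1])
```

```text
3.9 [0.51612461 0.06853644 0.18340554] [-1.07526878e-02 -1.45699061e-01  1.92344346e+00 -4.67874303e-04
  1.36368552e+00 -1.15529409e+00]
[309.20150336 228.57278402]
[  250   180   124   119 10860] [310.39935543 238.07909761]
0.008 [0.52878746 0.05872171 0.04954153] notch [0.13089969 0.4712389 ] mean 0.2994109798136228 40
0.014 [0.52710521 0.0595964  0.04853705] notch [0.13089969 0.46251225] mean 0.29583015420077485 39
189 108
```

View pics/wh.png

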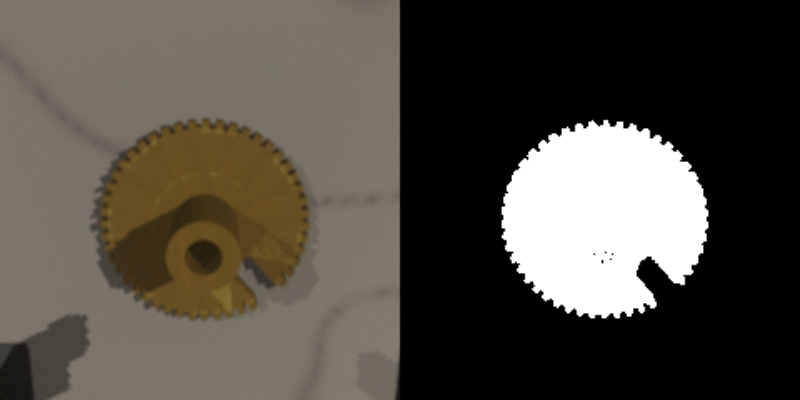

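Run:
```python
from h import *
c=get_calibration("wrist");f=grab_frame("wrist")
h=cv2.cvtColor(f,cv2.COLOR_RGB2HSV);m=((h[...,0]>15)&(h[...,0]<32)&(h[...,1]>130)).astype(np.uint8)
n,l,st,ce=cv2.connectedComponentsWithStats(m);i=min([i for i in range(1,n) if st[i,4]>1500],key=lambda i:np.hypot(*(ce[i]-[310,238])));mm=l==i
R=rot(state());t=state()["tool_pos"]
for s in(0,.005,.01,.015,.02):
    r,_,_=wheel_fit(c,mm,s+.008);b=back(c,[[311.4,262.2]],s+.05)[0]
    print(s,r.round(4),b.round(4),"tool xy to barrel",(R.T@(np.r_[(r[:2]+b[:2])/2,0]-t))[:2].round(4))
```

```text
0 [0.5287 0.0588 0.0495] [0.5313 0.0576 0.05  ] tool xy to barrel [-0.0159 -0.0022]
0.005 [0.5273 0.0595 0.0487] [0.5297 0.0585 0.055 ] tool xy to barrel [-0.0142 -0.0022]
0.01 [0.5259 0.0602 0.0479] [0.528  0.0593 0.06  ] tool xy to barrel [-0.0125 -0.0021]
0.015 [0.5245 0.0609 0.047 ] [0.5263 0.0602 0.065 ] tool xy to barrel [-0.0108 -0.002 ]
0.02 [0.5231 0.0616 0.0462] [0.5246 0.0611 0.07  ] tool xy to barrel [-0.009  -0.0019]
```

Emit:
apply_moves(
  targets=[
    {"translation": [-0.14, -0.02, 0.3], "twist": 0, "hand": 1},
    {"translation": [0, 0, 0.4], "twist": 0, "hand": 1},
    {"translation": [0, 0, 0.35], "twist": 0, "hand": 1},
    {"translation": [0, 0, 0.2], "twist": 0, "hand": 1},
    {"translation": [0, 0, 0.1], "twist": 0, "hand": 1},
    {"translation": [0, 0, 0], "twist": 0, "hand": 1},
    {"translation": [0, 0, 0], "twist": 0, "hand": 0},
    {"translation": [0, 0, 0], "twist": 0, "hand": 0},
  ],
)

```text
time: 4.8
tool_pos: [0.5299, 0.0591, 0.0502]
tool_rot: [0.002, 0.213, 0.977, 0.0]
contact_force: [0.3, 0.3, 0.6]
gripper_width: 0.691
grasp_force: 0.0
```

Emit:
apply_moves(
  targets=[
    {"translation": [0, 0, 0], "twist": 0, "hand": 0},
    {"translation": [0, 0, 0], "twist": 0, "hand": 0},
    {"translation": [0, 0, 0], "twist": 0, "hand": 0},
    {"translation": [0, 0, 0], "twist": 0, "hand": 0},
    {"translation": [0, 0, 0], "twist": 0, "hand": 0},
    {"translation": [0, 0, 0], "twist": 0, "hand": 0},
  ],
)

```text
time: 5.4
tool_pos: [0.5294, 0.0592, 0.0498]
tool_rot: [0.001, 0.213, 0.977, -0.0]
contact_force: [-1.3, -1.8, 6.4]
gripper_width: 0.345
grasp_force: 60.0
```

Emit:
apply_moves(
  targets=[
    {"translation": [0, 0, -0.2], "twist": 0, "hand": 0},
    {"translation": [0, 0, -0.35], "twist": 0, "hand": 0},
    {"translation": [0, 0, -0.35], "twist": 0, "hand": 0},
    {"translation": [0, 0, -0.2], "twist": 0, "hand": 0},
    {"translation": [0, 0, 0], "twist": 0, "hand": 0},
    {"translation": [0, 0, 0], "twist": 0, "hand": 0},
    {"translation": [0, 0, 0], "twist": 0, "hand": 0},
  ],
)

```text
time: 6.1
tool_pos: [0.5267, 0.0595, 0.1554]
tool_rot: [-0.002, 0.213, 0.977, -0.0]
contact_force: [-0.3, -1.3, -4.9]
gripper_width: 0.344
grasp_force: 60.2
```

Run:
```python
from h import *
s=state();print(s["time"],s["tool_pos"],s["contact_force"],s["ft_torque"],s["gripper_width"])
c=get_calibration("wrist");f=grab_frame("wrist");cv2.imwrite("pics/held.png",f[:,:,::-1])
print(c["pose"])
```

```text
6.1 [0.5266674  0.05949795 0.15540396] [-0.32613606 -1.32129278 -4.8961306 ] [ 0.02632569  0.0504541  -0.01921018] 0.34371053852277467
[[ 0.41624244 -0.86693089 -0.27417707  0.45694466]
 [ 0.9092524   0.39636429  0.12710394  0.09319561]
 [-0.00151633 -0.30220222  0.95324263  0.27709989]
 [ 0.          0.          0.          1.        ]]
```

View pics/held.png

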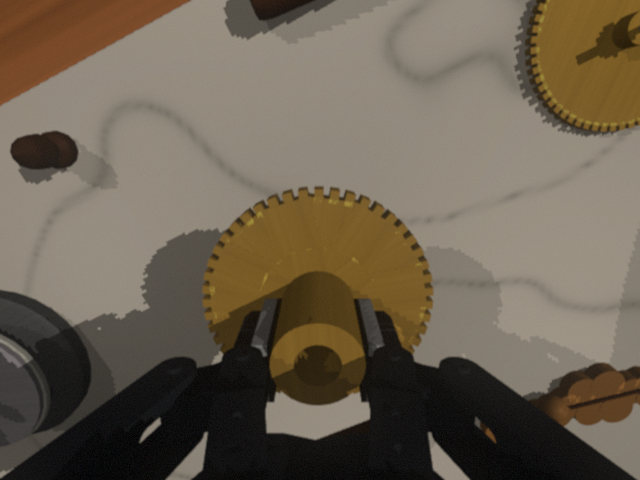

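The wheel is held by the barrel, with the bore top at (318,364). Next is a second view of the stand from the far side, with the wheel out of the sight line.

Emit:
apply_moves(
  targets=[
    {"translation": [-0.27, -0.3, -0.05], "twist": 0, "hand": 0},
    {"translation": [-0.27, -0.3, -0.05], "twist": 0, "hand": 0},
    {"translation": [-0.27, -0.3, -0.05], "twist": 0, "hand": 0},
    {"translation": [-0.27, -0.3, -0.05], "twist": 0, "hand": 0},
    {"translation": [-0.27, -0.3, -0.05], "twist": 0, "hand": 0},
    {"translation": [-0.27, -0.3, -0.05], "twist": 0, "hand": 0},
    {"translation": [-0.27, -0.3, -0.05], "twist": 0, "hand": 0},
    {"translation": [-0.27, -0.3, -0.05], "twist": 0, "hand": 0},
  ],
)

```text
time: 6.95
tool_pos: [0.6242, -0.25, 0.1958]
tool_rot: [-0.002, 0.213, 0.977, 0.001]
contact_force: [0.5, 0.9, -4.5]
gripper_width: 0.342
grasp_force: 60.6
```

Emit:
apply_moves(
  targets=[
    {"translation": [0, 0, 0], "twist": 0, "hand": 0},
    {"translation": [0, 0, 0], "twist": 0, "hand": 0},
    {"translation": [0, 0, 0], "twist": 0, "hand": 0},
  ],
)

```text
time: 7.25
tool_pos: [0.6239, -0.2477, 0.1963]
tool_rot: [-0.002, 0.213, 0.977, 0.001]
contact_force: [1.3, 0.1, -3.8]
gripper_width: 0.342
grasp_force: 60.7
```

Run:
```python
from h import *
s=state();print(s["time"],s["tool_pos"],s["joint_pos"],s["contact_force"])
c=get_calibration("wrist");f=grab_frame("wrist");np.savez("stand2.npz",f=f,K=c["camera_matrix"],T=c["pose"],R=rot(s),t=s["tool_pos"])
u=proj(c,[.522,-.204,.044])[0];print(u)
# top: stand crop x3 ; save full
x0,y0=(u-[130,100]).astype(int).clip(0);print(x0,y0)
cv2.imwrite("pics/st2.png",cv2.resize(f[y0:y0+200,x0:x0+266],None,fx=3,fy=3,interpolation=2)[:,:,::-1])
```

```text
7.25 [ 0.62394071 -0.24767296  0.19625195] [-4.88771892e-01  2.00078407e-01  1.54865901e+00  3.68116584e-04
  1.39634843e+00 -1.63029944e+00] [ 1.33762485  0.0693901  -3.83421445]
[310.94183973  71.16024699]
180 0
```

View pics/st2.png

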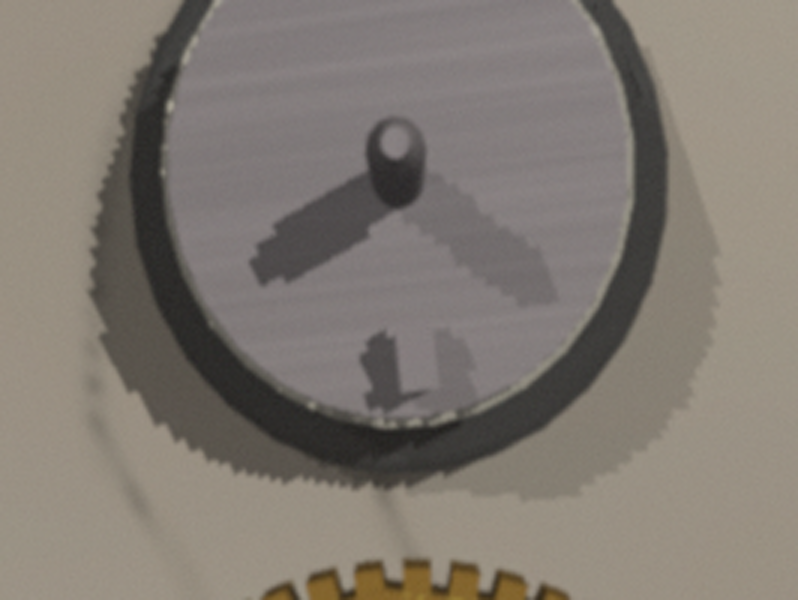

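View 2 is crop scale 3 with offset (180,0). The spindle tip is at (396,138) and the key's top face is near (416,356), between the two shadows. I'll triangulate the tip and work out the remaining move.

Run:
```python
from h import *
d=np.load("stand.npz");d2=np.load("stand2.npz")
c1=dict(camera_matrix=d["K"],pose=d["T"]);c2=dict(camera_matrix=d2["K"],pose=d2["T"])
F1=lambda p:np.array(p)/3+[191.67,128.67]
F2=lambda p:np.array(p)/3+[179.67,-.33]
def tri(p1,p2):
    A=np.eye(3)*0;b=np.zeros(3)
    for c,p in((c1,p1),(c2,p2)):
        o=c["pose"][:3,3];v=back(c,[p],0)[0]-o;v/=np.linalg.norm(v);M=np.eye(3)-np.outer(v,v);A+=M;b+=M@o
    return np.linalg.solve(A,b)
print("tip",tri(F1((290,380)),F2((396,138))))
print("key",tri(F1((315,455)),F2((416,356))))
R=d2["R"];t=d2["t"]
for h in(0,.006,.01):
    tip=back(c2,[F2((396,138))],.078+h)[0]
    e=back(c2,F2([[163,160],[633,160]]),.038+h);k=back(c2,F2([[395,330],[436,330],[436,385],[399,390]]),.048+h)
    rb=back(c2,F2([[400,427]]),.038+h)[0]
    cen=e.mean(0);print(h,"tip",tip.round(4),"ring mid",cen.round(4),np.linalg.norm(e[0]-e[1]).round(4),"rim bottom dist to tip",np.linalg.norm((rb-tip)[:2]).round(4))
    q=k.mean(0)-tip;print("  key",np.hypot(*q[:2]),np.arctan2(q[1],q[0]))
# bore in tool frame (camera rigid to tool): from held image
c=c2;T=c2["pose"]
for h in(0,.006,.01):
    zt=t[2]+h+.0002;b=back(c2,[[318,364]],zt)[0];print("bore tool",(R.T@(b-t)).round(4),b)
```

```text
tip [ 0.51801109 -0.20061427  0.10133165]
key [ 0.55154416 -0.21175213  0.06795742]
0 tip [ 0.514  -0.1993  0.078 ] ring mid [ 0.5116 -0.1982  0.038 ] 0.1049 rim bottom dist to tip 0.0549
  key 0.039808762543275006 -0.32686700465100704
0.006 tip [ 0.515  -0.1997  0.084 ] ring mid [ 0.5125 -0.1986  0.044 ] 0.1026 rim bottom dist to tip 0.0536
  key 0.03880523465951733 -0.32677153688442295
0.01 tip [ 0.5157 -0.1999  0.088 ] ring mid [ 0.5131 -0.1988  0.048 ] 0.1011 rim bottom dist to tip 0.0527
  key 0.038136216275448546 -0.3267051004097953
bore tool [-0.0083  0.0017 -0.0002] [ 0.63218491 -0.24959626  0.19645195]
bore tool [-0.004   0.0017 -0.0062] [ 0.62831987 -0.24784852  0.20245195]
bore tool [-0.0012  0.0017 -0.0102] [ 0.62574317 -0.24668337  0.20645195]
```

Triangulation puts the slab top at z≈0.020, the spindle axis at (0.5177, -0.2006) and the key at about -0.325 rad. The wheel needs a twist of about +0.62.

Emit:
apply_moves(
  targets=[
    {"translation": [0, 0, 0], "twist": 0.9, "hand": 0},
    {"translation": [0, 0, 0], "twist": 0.9, "hand": 0},
    {"translation": [0, 0, 0], "twist": 0.9, "hand": 0},
    {"translation": [0, 0, 0], "twist": 0.9, "hand": 0},
    {"translation": [0, 0, 0], "twist": 0.9, "hand": 0},
    {"translation": [0, 0, 0], "twist": 0.9, "hand": 0},
    {"translation": [0, 0, 0], "twist": 0.8, "hand": 0},
    {"translation": [0, 0, 0], "twist": 0, "hand": 0},
  ],
)

```text
time: 8.1
tool_pos: [0.6245, -0.2474, 0.1978]
tool_rot: [-0.0, 0.5, 0.866, 0.0]
contact_force: [-0.0, -0.6, -3.1]
gripper_width: 0.344
grasp_force: 60.7
```

```bash
cat > rem.py <<'E'
from h import *
s=state();R=rot(s);b=np.array([.0055,.0017,-.02]);tip=np.array([.5177,-.2006,0])
e=tip-(s["tool_pos"]+R@b);q=R.T@np.r_[e[:2],0]
R0=np.load("stand2.npz")["R"];yaw=lambda R:np.arctan2(R[1,0],R[0,0])
n=.294+yaw(R)-yaw(R0)
print("t",s["time"],"pos",s["tool_pos"].round(4),"move tool xy mm",(q[:2]*1000).round(1),"notch",round((n+np.pi)%(2*np.pi)-np.pi,3),"underside-seat mm",round((s["tool_pos"][2]-.030-.058)*1000,1),"F",s["contact_force"].round(1),"M",s["ft_torque"].round(2),"j6",s["joint_pos"][5].round(2))
E
python3 rem.py
```

```text
t 8.1 pos [ 0.6245 -0.2474  0.1978] move tool xy mm [ 88.3 -70.9] notch -0.325 underside-seat mm 109.8 F [-0.  -0.6 -3.1] M [ 0.01 -0.    0.02] j6 -1.01
```

Emit:
apply_moves(
  targets=[
    {"translation": [0.3, -0.24, 0], "twist": 0, "hand": 0},
    {"translation": [0.3, -0.24, 0], "twist": 0, "hand": 0},
    {"translation": [0.28, -0.23, 0.1], "twist": 0, "hand": 0},
    {"translation": [0, 0, 0.25], "twist": 0, "hand": 0},
    {"translation": [0, 0, 0.2], "twist": 0, "hand": 0},
    {"translation": [0, 0, 0], "twist": 0, "hand": 0},
    {"translation": [0, 0, 0], "twist": 0, "hand": 0},
    {"translation": [0, 0, 0], "twist": 0, "hand": 0},
  ],
)

```text
time: 8.9
tool_pos: [0.5204, -0.2081, 0.145]
tool_rot: [0.001, 0.501, 0.866, 0.0]
contact_force: [0.1, -1.2, -4.1]
gripper_width: 0.342
grasp_force: 61.1
```

```bash
python3 rem.py
python3 - <<'E'
from h import *
f=grab_frame("scene");c=get_calibration("scene");u=proj(c,[.518,-.2,.09])[0].astype(int);x0,y0=(u-[66,50]).clip(0)
cv2.imwrite("pics/sc2.png",cv2.resize(f[y0:y0+100,x0:x0+133],None,fx=5,fy=5,interpolation=2)[:,:,::-1])
E
```

```text
t 8.9 pos [ 0.5204 -0.2081  0.145 ] move tool xy mm [ 2.3 -0.3] notch -0.325 underside-seat mm 57.0 F [ 0.1 -1.2 -4.1] M [-0.06 -0.02  0.05] j6 -1.04
```

View pics/sc2.png

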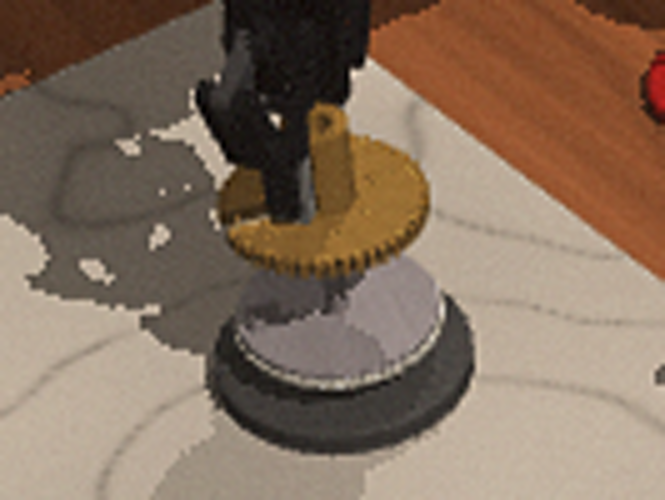

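The wheel hangs above the stand, its disc roughly centred over the ring. I'll correct by 2 mm and go down gently, watching the force.

Emit:
apply_moves(
  targets=[
    {"translation": [0.023, -0.003, 0.05], "twist": 0, "hand": 0},
    {"translation": [0, 0, 0.08], "twist": 0, "hand": 0},
    {"translation": [0, 0, 0.03], "twist": 0, "hand": 0},
    {"translation": [0, 0, 0.02], "twist": 0, "hand": 0},
    {"translation": [0, 0, 0], "twist": 0, "hand": 0},
    {"translation": [0, 0, 0], "twist": 0, "hand": 0},
  ],
)

```text
time: 9.55
tool_pos: [0.518, -0.206, 0.1253]
tool_rot: [-0.0, 0.501, 0.865, 0.0]
contact_force: [-0.2, -0.5, -5.3]
gripper_width: 0.35
grasp_force: 61.1
```

```bash
python3 rem.py
```

```text
t 9.55 pos [ 0.518  -0.206   0.1253] move tool xy mm [-0.7  0.7] notch -0.327 underside-seat mm 37.3 F [-0.2 -0.5 -5.3] M [-0.02 -0.02 -0.02] j6 -1.03
```

Emit:
apply_moves(
  targets=[
    {"translation": [0, 0, 0.02], "twist": 0, "hand": 0},
    {"translation": [0, 0, 0.02], "twist": 0, "hand": 0},
    {"translation": [0, 0, 0], "twist": 0, "hand": 0},
  ],
)

```text
time: 9.85
tool_pos: [0.5181, -0.206, 0.1213]
tool_rot: [0.0, 0.501, 0.865, -0.0]
contact_force: [-0.4, -0.3, -4.4]
gripper_width: 0.342
grasp_force: 61.2
```

Emit:
apply_moves(
  targets=[
    {"translation": [0, 0, 0.02], "twist": 0, "hand": 0},
    {"translation": [0, 0, 0.02], "twist": 0, "hand": 0},
    {"translation": [0, 0, 0], "twist": 0, "hand": 0},
  ],
)

```text
time: 10.15
tool_pos: [0.5183, -0.2062, 0.1173]
tool_rot: [0.001, 0.501, 0.865, -0.0]
contact_force: [1.6, -1.6, -5.0]
gripper_width: 0.342
grasp_force: 61.2
```

Emit:
apply_moves(
  targets=[
    {"translation": [0, 0, 0.02], "twist": 0, "hand": 0},
    {"translation": [0, 0, 0.02], "twist": 0, "hand": 0},
    {"translation": [0, 0, 0], "twist": 0, "hand": 0},
  ],
)

```text
time: 10.45
tool_pos: [0.5183, -0.2062, 0.1133]
tool_rot: [0.001, 0.501, 0.865, -0.0]
contact_force: [2.5, -2.0, -4.5]
gripper_width: 0.34
grasp_force: 61.2
```

```bash
python3 rem.py
```

```text
t 10.45 pos [ 0.5183 -0.2062  0.1133] move tool xy mm [-0.3  0.6] notch -0.327 underside-seat mm 25.3 F [ 2.5 -2.  -4.5] M [-0.44 -0.51 -0.05] j6 -1.03
```

The wheel is on the spindle with a light side load. I'll ease the side load off and keep descending.

Emit:
apply_moves(
  targets=[
    {"translation": [-0.008, 0.003, 0], "twist": 0, "hand": 0},
    {"translation": [0, 0, 0.02], "twist": 0, "hand": 0},
    {"translation": [0, 0, 0.02], "twist": 0, "hand": 0},
    {"translation": [0, 0, 0], "twist": 0, "hand": 0},
  ],
)

```text
time: 10.85
tool_pos: [0.5184, -0.2063, 0.1087]
tool_rot: [-0.0, 0.501, 0.865, -0.0]
contact_force: [2.1, -1.1, -5.4]
gripper_width: 0.343
grasp_force: 61.2
```

Emit:
apply_moves(
  targets=[
    {"translation": [0, 0, 0.02], "twist": 0, "hand": 0},
    {"translation": [0, 0, 0.02], "twist": 0, "hand": 0},
    {"translation": [0, 0, 0.02], "twist": 0, "hand": 0},
    {"translation": [0, 0, 0], "twist": 0, "hand": 0},
  ],
)

```text
time: 11.25
tool_pos: [0.5184, -0.2064, 0.1028]
tool_rot: [-0.0, 0.501, 0.865, -0.0]
contact_force: [1.9, -1.1, -4.7]
gripper_width: 0.342
grasp_force: 61.2
```

```bash
python3 rem.py
```

```text
t 11.25 pos [ 0.5184 -0.2064  0.1028] move tool xy mm [-0.1  0.5] notch -0.326 underside-seat mm 14.8 F [ 1.9 -1.1 -4.7] M [-0.21 -0.25  0.01] j6 -1.03
```

Emit:
apply_moves(
  targets=[
    {"translation": [-0.006, 0.003, 0.015], "twist": 0, "hand": 0},
    {"translation": [0, 0, 0.015], "twist": 0, "hand": 0},
    {"translation": [0, 0, 0], "twist": 0, "hand": 0},
  ],
)

```text
time: 11.55
tool_pos: [0.5188, -0.2066, 0.0998]
tool_rot: [-0.001, 0.501, 0.865, 0.0]
contact_force: [-0.4, 0.1, -3.9]
gripper_width: 0.342
grasp_force: 61.2
```

Emit:
apply_moves(
  targets=[
    {"translation": [0, 0, 0.01], "twist": 0, "hand": 0},
    {"translation": [0, 0, 0.01], "twist": 0, "hand": 0},
    {"translation": [0, 0, 0], "twist": 0, "hand": 0},
  ],
)

```text
time: 11.85
tool_pos: [0.5191, -0.2068, 0.0981]
tool_rot: [-0.0, 0.501, 0.865, 0.0]
contact_force: [-0.3, -0.3, -4.0]
gripper_width: 0.34
grasp_force: 61.2
```

Emit:
apply_moves(
  targets=[
    {"translation": [0, 0, 0.01], "twist": 0, "hand": 0},
    {"translation": [0, 0, 0.01], "twist": 0, "hand": 0},
    {"translation": [0, 0, 0], "twist": 0, "hand": 0},
  ],
)

```text
time: 12.15
tool_pos: [0.5191, -0.2068, 0.0961]
tool_rot: [-0.0, 0.501, 0.865, -0.0]
contact_force: [-0.2, 0.2, -3.6]
gripper_width: 0.343
grasp_force: 61.2
```

```bash
python3 rem.py
```

```text
t 12.15 pos [ 0.5191 -0.2068  0.0961] move tool xy mm [0.6 0.2] notch -0.326 underside-seat mm 8.1 F [-0.2  0.2 -3.6] M [-0.04  0.02 -0.01] j6 -1.03
```

Nominally 2 mm below the key top with no contact. Continuing.

Emit:
apply_moves(
  targets=[
    {"translation": [0, 0, 0.01], "twist": 0, "hand": 0},
    {"translation": [0, 0, 0.01], "twist": 0, "hand": 0},
    {"translation": [0, 0, 0], "twist": 0, "hand": 0},
  ],
)

```text
time: 12.45
tool_pos: [0.5191, -0.2068, 0.0941]
tool_rot: [-0.0, 0.501, 0.865, -0.0]
contact_force: [-1.3, 1.1, -3.0]
gripper_width: 0.343
grasp_force: 61.2
```

Emit:
apply_moves(
  targets=[
    {"translation": [0, 0, 0.01], "twist": 0, "hand": 0},
    {"translation": [0, 0, 0.01], "twist": 0, "hand": 0},
    {"translation": [0, 0, 0], "twist": 0, "hand": 0},
  ],
)

```text
time: 12.75
tool_pos: [0.5191, -0.2068, 0.0921]
tool_rot: [-0.0, 0.501, 0.865, -0.0]
contact_force: [0.6, -0.2, -3.9]
gripper_width: 0.345
grasp_force: 61.2
```

Emit:
apply_moves(
  targets=[
    {"translation": [0, 0, 0.01], "twist": 0, "hand": 0},
    {"translation": [0, 0, 0], "twist": 0, "hand": 0},
  ],
)

```text
time: 12.95
tool_pos: [0.5191, -0.2068, 0.0912]
tool_rot: [-0.0, 0.501, 0.865, -0.0]
contact_force: [-0.2, 0.0, -3.6]
gripper_width: 0.343
grasp_force: 61.2
```

```bash
python3 rem.py
```

```text
t 12.95 pos [ 0.5191 -0.2068  0.0912] move tool xy mm [0.6 0.2] notch -0.326 underside-seat mm 3.2 F [-0.2  0.  -3.6] M [ 0.01 -0.05  0.02] j6 -1.03
```

Emit:
apply_moves(
  targets=[
    {"translation": [0, 0, 0.01], "twist": 0, "hand": 0},
    {"translation": [0, 0, 0], "twist": 0, "hand": 0},
  ],
)

```text
time: 13.15
tool_pos: [0.5191, -0.2068, 0.0901]
tool_rot: [-0.0, 0.501, 0.865, 0.0]
contact_force: [0.1, -0.4, -3.3]
gripper_width: 0.341
grasp_force: 61.2
```

Emit:
apply_moves(
  targets=[
    {"translation": [0, 0, 0.01], "twist": 0, "hand": 0},
    {"translation": [0, 0, 0], "twist": 0, "hand": 0},
  ],
)

```text
time: 13.35
tool_pos: [0.5191, -0.2068, 0.0892]
tool_rot: [-0.0, 0.501, 0.865, -0.0]
contact_force: [0.3, -0.7, -3.5]
gripper_width: 0.343
grasp_force: 61.2
```

Emit:
apply_moves(
  targets=[
    {"translation": [0, 0, 0.01], "twist": 0, "hand": 0},
    {"translation": [0, 0, 0], "twist": 0, "hand": 0},
  ],
)

```text
time: 13.55
tool_pos: [0.5191, -0.2068, 0.0882]
tool_rot: [-0.0, 0.501, 0.865, -0.0]
contact_force: [0.7, 0.9, -4.7]
gripper_width: 0.342
grasp_force: 61.2
```

```bash
python3 rem.py
```

```text
t 13.55 pos [ 0.5191 -0.2068  0.0882] move tool xy mm [0.6 0.2] notch -0.326 underside-seat mm 0.2 F [ 0.7  0.9 -4.7] M [-0.03  0.01  0.03] j6 -1.03
```

Emit:
apply_moves(
  targets=[
    {"translation": [0, 0, 0.007], "twist": 0, "hand": 0},
    {"translation": [0, 0, 0], "twist": 0, "hand": 0},
  ],
)

```text
time: 13.75
tool_pos: [0.5192, -0.2069, 0.0878]
tool_rot: [-0.0, 0.501, 0.865, 0.0]
contact_force: [-1.0, 0.6, -2.6]
gripper_width: 0.343
grasp_force: 61.2
```

Emit:
apply_moves(
  targets=[
    {"translation": [0, 0, 0.007], "twist": 0, "hand": 0},
    {"translation": [0, 0, 0], "twist": 0, "hand": 0},
  ],
)

```text
time: 13.95
tool_pos: [0.5193, -0.2069, 0.0877]
tool_rot: [-0.0, 0.501, 0.865, -0.0]
contact_force: [-3.7, 2.6, 2.8]
gripper_width: 0.345
grasp_force: 61.7
```

```bash
python3 rem.py
```

```text
t 13.95 pos [ 0.5193 -0.2069  0.0877] move tool xy mm [0.8 0. ] notch -0.326 underside-seat mm -0.3 F [-3.7  2.6  2.8] M [0.22 0.5  0.  ] j6 -1.03
```

Contact at the expected seat height, about 7 N. I'll check by eye before letting go.

Run:
```python
from h import *
f=grab_frame("scene");c=get_calibration("scene");u=proj(c,[.518,-.2,.08])[0].astype(int);x0,y0=(u-[66,50]).clip(0)
cv2.imwrite("pics/sc3.png",cv2.resize(f[y0:y0+100,x0:x0+133],None,fx=5,fy=5,interpolation=2)[:,:,::-1])
```

```text
(no output)
```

View pics/sc3.png

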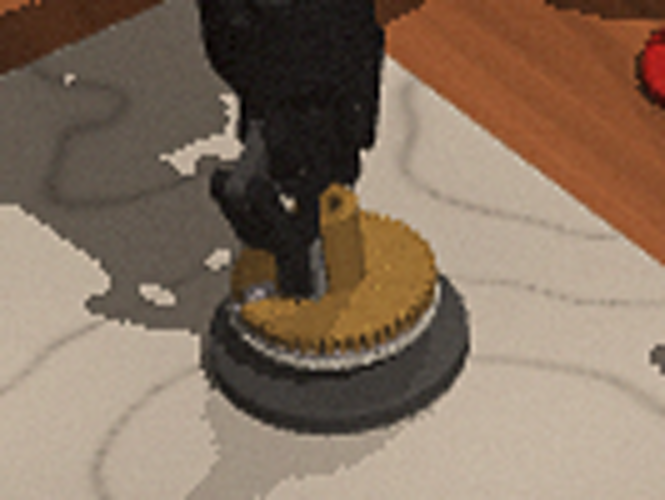

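The wheel sits flush on the ring, and the key shows inside the notch at (258,293). Releasing and backing straight up.

Emit:
apply_moves(
  targets=[
    {"translation": [0, 0, 0], "twist": 0, "hand": 0.45},
    {"translation": [0, 0, 0], "twist": 0, "hand": 0.7},
    {"translation": [0, 0, 0], "twist": 0, "hand": 0.8},
    {"translation": [0, 0, 0], "twist": 0, "hand": 0.8},
    {"translation": [0, 0, 0], "twist": 0, "hand": 0.8},
  ],
)

```text
time: 14.5
tool_pos: [0.5193, -0.2069, 0.0869]
tool_rot: [0.0, 0.501, 0.865, -0.0]
contact_force: [0.1, 0.6, -0.0]
gripper_width: 0.803
grasp_force: 0.0
```

Emit:
apply_moves(
  targets=[
    {"translation": [0, 0, -0.1], "twist": 0, "hand": 0.8},
    {"translation": [0, 0, -0.3], "twist": 0, "hand": 0.8},
    {"translation": [0, 0, -0.4], "twist": 0, "hand": 0.8},
    {"translation": [0, 0, -0.4], "twist": 0, "hand": 0.8},
    {"translation": [0, 0, -0.2], "twist": 0, "hand": 0.8},
    {"translation": [0, 0, 0], "twist": 0, "hand": 0.8},
    {"translation": [0, 0, 0], "twist": 0, "hand": 0.8},
  ],
)

```text
time: 15.2
tool_pos: [0.5192, -0.2069, 0.2273]
tool_rot: [0.0, 0.501, 0.865, -0.0]
contact_force: [0.7, -0.2, -0.8]
gripper_width: 0.801
grasp_force: 0.0
```

```bash
python3 rem.py
python3 - <<'E'
from h import *
f=grab_frame("wrist");g=grab_frame("scene");c=get_calibration("scene");u=proj(c,[.518,-.2,.08])[0].astype(int);x0,y0=(u-[50,50]).clip(0)
a=cv2.resize(g[y0:y0+100,x0:x0+100],(400,400));b=cv2.resize(f[80:380,170:470],(400,400))
cv2.imwrite("pics/end.png",np.hstack([a,b])[:,:,::-1])
E
```

```text
t 15.2 pos [ 0.5192 -0.2069  0.2273] move tool xy mm [0.7 0.1] notch -0.326 underside-seat mm 139.3 F [ 0.7 -0.2 -0.8] M [0.02 0.02 0.  ] j6 -1.03
```

View pics/end.png

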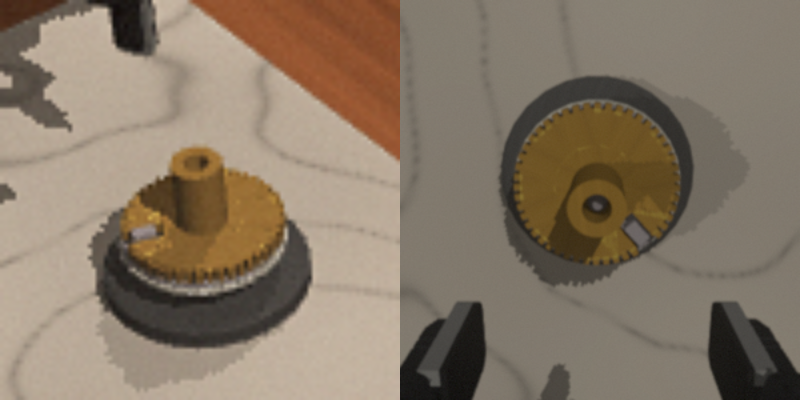

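The wheel lies flat on the seat with the key standing through the notch, at (145,232) in the left view and (636,232) in the right. The gripper is clear.

```bash
python3 -c "
from plant import *
print(job_done())"
```

```text
the job is handed in; nothing more can be done
None
```

The notched wheel is flat on the stand's seat with the key in its notch, released with the gripper clear, and the job is handed in at about 15 s (pressing force about 7 N; the hand-in call returned no verdict).

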